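# Clamp a rock core in the V-block jig

## Task

Lay the long rock core gently in the V-block of the jig and slide it along until its end face bears on the head of the stop screw, feeling for it rather than knocking, for the sawn edge chips. Then push the handle of the toggle clamp over, past its dead point and down to its stop, so that the rubber pad holds the core; ease off as it goes home instead of forcing it. Leave the short offcut, the steel platen and the tin where they are.

Things in the scene. Friction and masses are not known exactly. Their poses are not given: they have to be found in the camera images.
- jig: fixed jig: grey base plate 204 x 92 x 15 mm with a steel V-block and, on an aluminium riser, a horizontal hold-down toggle clamp. Origin under the middle of the plate, on the bench; x runs along the V from the clamp outwards (clamp at negative x, V-block at positive x), z up. Everything lies symmetric about y = 0.
- v_mid (a point): middle of the V-block, on the axis of a core lying in it, 63 mm above the bench (jig x = 50 mm). V-block: 90 mm long, 44 mm wide, 90 degree V, top edges 49 mm above the bench. A seated core overhangs the block by 2 mm at each side, so fingers can pass down beside it as far as the base plate (top at 15 mm).
- stop_nut (a point): lock nut of the end stop: middle of the riser's front face (jig x = -12 mm), on the axis of a seated core. Out of it, along jig +x, sticks the stop screw with a round steel head 20 mm across (stop_screw_c0, 6 mm thick). How far is not reported: its face stands 6 to 30 mm from this point, as the last user left it. The core's end face must come up to it.
- core: the long rock core: grey-brown stone cylinder, 48 mm in diameter, 100 mm long, 0.4 to 0.56 kg. Origin at its centre, x along its axis (either way round will do). It starts lying in one of two wooden rests, axis 34 mm above the bench, with room for fingers at both sides. Its edge chips if it meets the stop with more than 20 N.
- core_rest: fixed plywood rest, 110 x 60 x 6 mm, with two 12 mm dowels, on which the long core starts. Origin in the middle of its underside, x along the core. An equal rest carries the offcut; which of the two is nearer to the robot changes.
- offcut: bystander: short offcut of the same stone, 48 mm in diameter, 55 mm long, in the other rest. Origin at its centre, x along its axis. To be left alone.
- platen: bystander: loose round steel loading platen, 54 mm in diameter, 26 mm high, origin under its centre. To be left alone.
- tin: bystander: loose open aluminium moisture tin, 68 mm in diameter, 45 mm high, origin under its centre. To be left alone.
- clamp_pad: the clamp's rubber pad, 18 mm in diameter, on its sprung spindle (5 N/mm). Origin at the middle of the pressing face; z points from the face back along the spindle. Open: the arm stands up at jig x -65 to -35 mm, 180 mm high, the pad at 158 mm facing +x, its face at jig x = -14 mm. Locked: arm over the core, up to 140 mm high; the pad presses at jig x = 32 mm with 25 to 35 N.
- clamp_link: the short steel link of the toggle, pinned to the clamp's bracket, together with the handle that it carries. Origin at its lower pin, at jig x = -80 mm, 95 mm above the bench. The handle's steel would bend under a push of more than 25 N.
- clamp_handle (a joint): angle of handle against link, rad: 0 open (start, handle upright), grows as the handle is pushed over, away from the core and down. Pad meets the core at about 1.5; dead point 2.29; stop 2.47, where it stays locked. Push needed on the grip: 1 to 3 N, from 1.5 on rising to 6 or 7 N near 1.9, then dropping to nothing. Let go before the dead point it springs back.
- handle_end (a point): free end of the handle, on the axis of its black rubber grip (18 mm thick, 82 mm long). It swings in the plane y = 0 of the jig. Joint: jig x, height (mm), angle of the grip above jig +x (deg): 0: -87, 219, 97; 0.07: -111, 215, 109; 0.21: -129, 207, 119; 0.59: -150, 189, 135; 1.12: -159, 168, 149; 1.67: -164, 143, 161; 2.04: -165, 124, 170; 2.29: -166, 110, 176; 2.47: -165, 99, 181.

How it is judged (in metres and radians):
On the way, in this order (a step that is already met when the one before it is completed fails the run):
1. the long core lies down in the V-block with its end face on the head of the stop screw, while the clamp is still open (distance between core and stop_screw_c0 below 0.0545 m and y of core in the frame of v_mid between -0.003 and 0.003 m and z of core in the frame of v_mid between -0.003 and 0.003 m and angle between the x axis of core and the x axis of jig, either way round below 0.04 rad and value of joint clamp_handle below 1.2 rad), for 0.2 s.
2. the handle is past its dead point and the pad bears on the core (value of joint clamp_handle above 2.36 rad and contact force between clamp_pad and core above 15 N), for 0.2 s.
At the end, for the whole second after the job is handed in: The long core rests in the V-block (axis within 3 mm and 0.04 rad of its seat), its end face within 1.5 mm of the head of the stop screw (core centre within 54.5 mm of the middle of the head); the handle is past its dead point (above 2.36 rad) and the pad presses on the core with over 15 N (all of step 2 and distance between core and stop_screw_c0 below 0.0545 m and y of core in the frame of v_mid between -0.003 and 0.003 m and z of core in the frame of v_mid between -0.003 and 0.003 m and angle between the x axis of core and the x axis of jig, either way round below 0.04 rad and linear speed of core below 0.02 m/s); the robot touches nothing.
It fails at once if the core is knocked or forced against the stop screw with more than 20 N (contact force between core and stop_screw_c0 above 20 N and value of joint clamp_handle below 1.2 rad).
It fails at once if the core is dropped or rammed on the jig with more than 60 N (contact force between core and jig above 60 N and value of joint clamp_handle below 1.2 rad).
It fails at once if the clamp handle is pushed with more than 25 N (contact force between any of the fingers, the arm and clamp_link above 25 N).
It fails at once if the offcut, the platen or the tin is shifted by more than 15 mm (distance of any of offcut, platen, tin from where it was at the start of the episode above 0.015 m).
It also fails if it takes over 64 s, if anything falls off the work surface, if the arm or the gripper's body presses on something with over 40 N, if the wrist force passes 120 N, or if a joint passes its speed limit or range.

## Robot

A 7-joint arm with a two-finger parallel gripper is mounted at the origin on the work surface. World frame = base frame: x ahead of the robot, y to its left, z up, the work surface at z = 0. Lengths are in m, angles in degrees, forces in N, time in s.
With the tool pointing down it reaches from about 0.425 to 0.8 m from the base axis. Payload 8.3 kg.
Tool frame: the origin (TCP) lies between the finger pads; the fingertips stand 22 mm ahead of it and the grasp point (between the pads) lies 3 mm ahead of it (robot.finger_overhang is the distance from the TCP to the fingertips, in m); z points along the fingers, x is the direction in which the jaws open and shut, and the axes are right-handed (so a half turn about z gives the same grasp; the last joint's range is limited). The gripper opens to 85 mm and grips with 20 to 120 N. Pads are 22 mm wide; open, the fingers measure 114 mm over their backs; the gripper's body (76 mm by 85 mm) begins 54 mm behind the grasp point. The pads swing forward as they close: fully open they stand 13 mm farther back than shut.
Start: joints at [62.573, 21.967, 0.94, 78.501, -0.361, 79.538, -2.664], TCP at [0.252, -0.572, 0.228] pointing down, gripper open.
Joint ranges: [-169.22, 169.22], [-14.56, 117.87], [-87.37, 89.26], [10.42, 133.3], [-82.24, 262.24], [0.94, 117.77], [-172.7, 172.7]. Speed limits (degrees/s): [136.94, 136.94, 172.46, 172.46, 180, 180, 180].

## Interface

Orientations are given as a 3x3 rotation matrix whose columns are the frame's x, y, z axes.
In Python, from cell import robot, imaging, workorder, nets gives the robot as it stands. The module is installed in compiled form; this text tells all that it offers.
- The arm moves only by the tool step_arm, never from a script. Its argument "plan" is a list that holds one entry, the list of rows, each a list of 7 numbers: the finger opening in mm, from 0 to 85.4, then the shift along the tool's x, y, z in mm, then the turn, a rotation vector about the tool's x, y, z in degrees. In form: [[[hand, x, y, z, rx, ry, rz], ...]]. A call has 1 to 10 rows; each row is the pose to reach, as a shift and turn from the pose commanded when the call began, along the tool's axes at that moment; what a row does not reach only later rows make up. A row lasts 1/12 s, in which the tool goes at most 41.7 mm and 7.16 degrees, less where a joint would pass 70% of its speed; a pose out of reach is approached as far as the arm can. A call with a gripper value outside its range is refused whole. The fingers move at their own pace and stop on an object; "squeeze" is the grip in N (left out, the last holds). Time passes only in rows, so rows that repeat a pose let the fingers close. It gives the time, the measured TCP pose, the force and the opening at its end, in the units of the state.
- robot.observe(): the state, without advancing time (a new reading comes with each control period).
- imaging.capture(name): name is "scene" or "top" or "wrist"; returns a dict with "frame" (480x640x3 uint8, red, green, blue), "K" (3x3 intrinsics, pixels), "extrinsics" (4x4, takes a point from camera to world coordinates); the wrist camera has in their place "tool_from_camera" (4x4, takes a point from camera to tool coordinates, whose origin is the TCP and whose axes are the tool frame's). Camera axes: x right, y down, z forward; pixel columns grow to the right and rows downward; lengths in m; the calibration is good to about 2 mm. A picture is of the moment at which its call begins: read the wrist's pose just before it. There is no depth.
- workorder.finish_job(): hands the job in, once; it reports no verdict.
Trained networks look in the newest picture that a camera, given by its name, has taken for a name from the list of things; names that differ only in an ending like _2 or _b are one class to them, and where a whole thing is asked for, a point or a joint stands for the part that bears it (a point fixed in the world has none). Each returns a list of dicts, best first, with "confidence" (0 to 1); they miss things now and then, are a little off and sometimes report something else, mostly with a low value. They report only what shows in the picture. A call takes as long as a camera call.
- nets.boxes_of(camera, label): "box" ([left, top, right, bottom] in pixels, round what is visible of it).
- nets.tip_of(camera, label): "at" ([column, row] in pixels: a listed point, or the origin of a listed thing).
The state is a dict: "clock": time; "q": joint angles; "joint_velocities": joint speeds; "tau": joint torques, N m; "position": TCP position; "eef_rot": TCP orientation; "ft_force": force on the tool from outside, world axes, zero at the start; "ft_torque": the same for the moment, N m; "opening": opening from 0.0 (shut) to 1.0 (fully open).
Only numpy, scipy, OpenCV 4.12 (cv2) and the standard library are available. Lean on these libraries where they do the work, as an engineer would, in place of code of your own. Each camera call takes 0.05 s, during which the arm holds its last target. There are 200 camera calls.

## Working session

There is one attempt and no reset: what is moved stays moved. The work goes in short steps, Python scripts to look and compute and a tool call to move; the robot and the scene stay as the last step left them, time stands still between calls to the robot, and variables do not carry over. Pictures are saved under pics/ and viewed, about 8 in all and at most 12, crops included, and the job is handed in when it is done.

Besides the shell and the picture viewer there is one more tool, called after "Request:" as a command line: name --argument value ..., lists and objects as JSON in quotes. step_arm: Moves the arm, as the interface text tells. Its arguments: {"type":"object","properties":{"plan":{"type":"array"},"squeeze":{"type":"number"}},"required":["plan"]}

```bash
mkdir -p pics; cat > h.py <<'E'
import numpy as np, cv2
from cell import robot, imaging, workorder, nets
def cap(n,save=None):
    s=robot.observe(); c=imaging.capture(n)
    K=np.array(c["K"])
    if n=="wrist":
        T=np.eye(4);T[:3,:3]=s["eef_rot"];T[:3,3]=s["position"];E=T@np.array(c["tool_from_camera"])
    else: E=np.array(c["extrinsics"])
    if save: cv2.imwrite("pics/"+save,c["frame"][:,:,::-1])
    return c["frame"],K,E
def ray(p,K,E,z):
    d=E[:3,:3]@np.linalg.solve(K,[p[0],p[1],1.]); o=E[:3,3]
    return o+d*(z-o[2])/d[2]
def proj(P,K,E):
    P=np.atleast_2d(P); c=(P-E[:3,3])@E[:3,:3]; u=c@K.T; return u[:,:2]/u[:,2:]
def tri(obs):
    A=[];b=[]
    for p,K,E in obs:
        d=E[:3,:3]@np.linalg.solve(K,[p[0],p[1],1.]); d/=np.linalg.norm(d); M=np.eye(3)-np.outer(d,d); A.append(M);b.append(M@E[:3,3])
    return np.linalg.lstsq(np.vstack(A),np.hstack(b),rcond=None)[0]
E
python3 - <<'E'
from h import *
np.set_printoptions(precision=4,suppress=True)
s=robot.observe();print(s)
O={}
for n in("top","scene"):
    f,K,E=cap(n,n+"0.png");print(n,E[:3,3])
    for l in["core","core_rest","offcut","platen","tin","jig","v_mid","stop_nut","stop_screw_c0","clamp_pad","clamp_link","handle_end"]:
        try:r=nets.tip_of(n,l)[:2]
        except Exception as e: print(l,e);continue
        for x in r: print(l,np.round(x["at"],1),round(x["confidence"],2))
        if r:O.setdefault(l,[]).append((r[0]["at"],K,E))
hs={"core":.034,"core_rest":0,"offcut":.034,"platen":0,"tin":0,"jig":0,"v_mid":.063,"stop_nut":.063}
for l,o in O.items():
    print(l,tri(o) if len(o)>1 else "",[ray(*x,hs[l])[:2] for x in o] if l in hs else "")
E
```

```text
{'clock': 0.0, 'q': array([62.5737, 22.0174,  0.9386, 78.5596, -0.3609, 79.5368, -2.6638]), 'joint_velocities': array([ 0.0947, -0.0274,  0.0092, -0.0564, -0.0668,  0.0801,  0.0447]), 'tau': array([  0.0004, -62.759 ,   0.8446, -37.1825,   0.0165,   0.0144,
        -0.    ]), 'position': array([ 0.2523, -0.5713,  0.2269]), 'eef_rot': array([[ 0.404 , -0.9148, -0.0008],
       [-0.9148, -0.404 ,  0.0018],
       [-0.0019,  0.    , -1.    ]]), 'ft_force': array([ 0.3241, -0.3266,  0.3451]), 'ft_torque': array([0.0215, 0.0181, 0.0427]), 'opening': 0.9970852316773023}
top [ 0.4366 -0.0754  0.9261]
core [417.7 318. ] 0.64
core_rest [411.3 320.7] 0.75
offcut [434.7 228.9] 0.57
platen [325.6 180.4] 0.7
platen [202.5 268.3] 0.3
tin [201.8 179.8] 0.63
v_mid [268.2 282.2] 0.73
stop_nut [242.3 277.4] 0.55
stop_screw_c0 it knows: clamp_link, clamp_pad, core, core_rest, handle_end, jig, offcut, platen, stop_nut, tin, v_mid
clamp_pad [230.5 270.8] 0.6
clamp_link [202.1 267.7] 0.84
handle_end [176.8 263.5] 0.69
handle_end [240.3 274.1] 0.53
scene [1.2647 0.1522 0.7544]
core [233.8 220.3] 0.85
core_
[... 464 characters left out ...]
[177.6 275. ] 0.36
core [ 0.4376 -0.2732  0.0425] [array([ 0.4367, -0.272 ]), array([ 0.4279, -0.2816])]
core_rest [ 0.4322 -0.2716 -0.0095] [array([ 0.4312, -0.2664]), array([ 0.4429, -0.2697])]
offcut [ 0.6124 -0.3099  0.0414] [array([ 0.6141, -0.3125]), array([ 0.6056, -0.3141])]
platen [ 0.7247 -0.0909 -0.0009] [array([ 0.7248, -0.092 ]), array([ 0.725 , -0.0894])]
tin [0.7209 0.1691 0.0097] [array([0.7239, 0.1718]), array([0.7138, 0.1692])]
v_mid [0.5038 0.0131 0.0611] [array([0.5023, 0.0179]), array([0.5077, 0.0086])]
stop_nut  [array([0.5112, 0.0675])]
clamp_pad [0.5153 0.0702 0.1528] 
clamp_link [0.5254 0.1403 0.094 ] 
handle_end [0.5187 0.1455 0.2198] 
jig  [array([0.521 , 0.0554])]
```

View pics/top0.png

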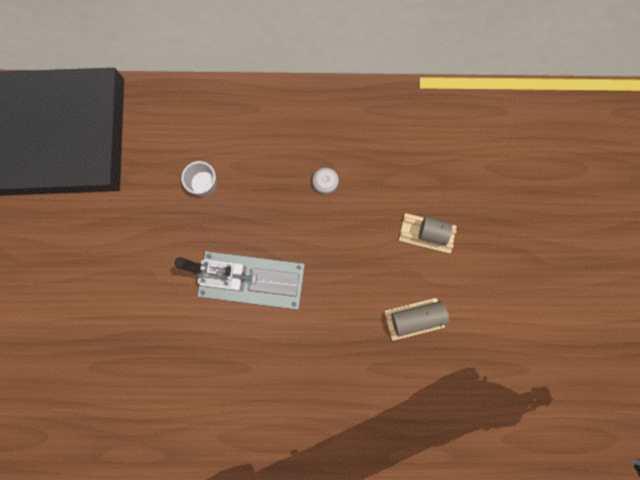

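View pics/scene0.png

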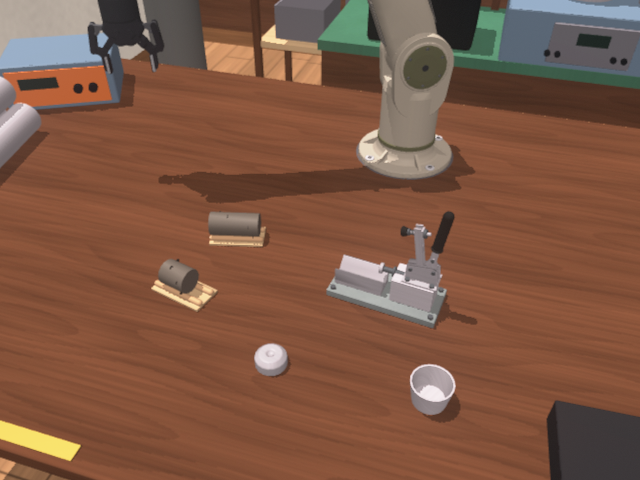

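Top: the long core lies at (418,318), the offcut at (434,232) and the jig plate corners are at (209,253), (304,263), (299,307), (199,297). Scene agrees: the core is at (234,222), in the rest nearer to the robot, and the handle stands upright at (450,215). Next I work out the yaws and the move to a view above the core.

```bash
cat >> h.py <<'E'
from scipy.spatial.transform import Rotation as R
def down(yaw):  # tool x at yaw(deg), z down
    a=np.radians(yaw);x=np.array([np.cos(a),np.sin(a),0]);z=np.array([0,0,-1.]);return np.c_[x,np.cross(z,x),z]
def rel(P,Rm):
    s=robot.observe();R0=np.array(s["eef_rot"])
    d=R0.T@(np.array(P)-s["position"])*1000; r=R.from_matrix(R0.T@Rm).as_rotvec(degrees=True)
    print("rel mm",np.round(d,1),"rot",np.round(r,2),"pos",np.round(s["position"],4),"F",np.round(s["ft_force"],2),"t",s["clock"],"op",round(s["opening"],3))
E
python3 - <<'E'
from h import *
np.set_printoptions(precision=4,suppress=True)
f,K,E=cap("top")
c=[ray(p,K,E,.015)[:2] for p in[(209,253),(304,263),(299,307),(199,297)]];print(np.array(c),np.mean(c,0))
for a,b in((0,1),(3,2)):
    d=c[b]-c[a];print(np.degrees(np.arctan2(d[1],d[0])),np.linalg.norm(d))
e=[ray(p,K,E,.045)[:2] for p in[(394,322),(447,312)]];d=e[1]-e[0];print("core",e,np.degrees(np.arctan2(d[1],d[0])),np.linalg.norm(d))
w=imaging.capture("wrist");print(np.array(w["tool_from_camera"]),w["K"])
rel([0.437,-0.272,.20],down(-10))
rel([0.437,-0.272,.20],down(10))
E
```

```text
[[ 0.5645  0.1449]
 [ 0.5453 -0.0485]
 [ 0.457  -0.0396]
 [ 0.4757  0.1604]] [0.5106 0.0543]
-95.66952402231672 0.19438286200105612
-95.32843243290188 0.20086045250577564
core [array([ 0.4289, -0.2237]), array([ 0.4484, -0.3267])] -79.29145244967326 0.10485563211013033
[[ 1.      0.0001  0.0007 -0.002 ]
 [-0.0004  0.9479  0.3184 -0.0831]
 [-0.0006 -0.3184  0.9479 -0.1461]
 [ 0.      0.      0.      1.    ]] [[348.7519   0.     323.1837]
 [  0.     348.7519 234.3442]
 [  0.       0.       1.    ]]
rel mm [-199.6 -289.9   27.9] rot [ -0.     0.   -56.17] pos [ 0.2525 -0.5717  0.2279] F [ 1.1  -0.36 -0.96] t 1.3 op 1.002
rel mm [-199.6 -289.9   27.9] rot [ -0.     0.   -76.17] pos [ 0.2525 -0.5717  0.2279] F [ 1.1  -0.36 -0.96] t 1.3 op 1.002
```

Request:
step_arm --plan '[[[85,-200,-290,25,0,0,-76.2],[85,-200,-290,25,0,0,-76.2],[85,-200,-290,25,0,0,-76.2],[85,-200,-290,25,0,0,-76.2],[85,-200,-290,25,0,0,-76.2],[85,-200,-290,25,0,0,-76.2],[85,-200,-290,25,0,0,-76.2],[85,-200,-290,25,0,0,-76.2],[85,-200,-290,25,0,0,-76.2],[85,-200,-290,25,0,0,-76.2]]]'

```text
clock: 2.13
position: [0.4402, -0.2654, 0.203]
eef_rot: [[0.994, 0.11, 0.001], [0.11, -0.994, 0.002], [0.002, -0.002, -1.0]]
ft_force: [0.1, 0.0, -0.2]
opening: 0.998
```

Request:
step_arm --plan '[[[85,0,0,0,0,0,0],[85,0,0,0,0,0,0]]]'

```text
clock: 2.3
position: [0.4368, -0.2721, 0.203]
eef_rot: [[0.996, 0.091, -0.0], [0.091, -0.996, -0.0], [-0.0, 0.0, -1.0]]
ft_force: [-0.8, -1.1, 1.1]
opening: 0.997
```

```bash
python3 - <<'E'
from h import *
np.set_printoptions(precision=4,suppress=True)
rel([0.437,-0.272,.20],down(10.7))
f,K,E=cap("wrist","w1.png")
for l,z in(("core",.034),("core_rest",0)):
    for r in nets.tip_of("wrist",l)[:2]: print(l,r,ray(r["at"],K,E,z))
    print(nets.boxes_of("wrist",l)[:2])
E
```

```text
rel mm [ 0.3 -0.1  3. ] rot [ 0.02  0.   -5.5 ] pos [ 0.4368 -0.2721  0.203 ] F [-0.78 -1.08  1.12] t 2.3 op 0.997
core {'at': [321.8, 210.8], 'confidence': 0.64} [ 0.4359 -0.2709  0.034 ]
[{'box': [288.4, 150.8, 355.5, 272.1], 'confidence': 0.82}]
[{'box': [285.7, 142.9, 358.3, 246.9], 'confidence': 0.93}]
```

```bash
python3 - <<'E'
import cv2
f=cv2.imread("pics/w1.png");c=f[120:300,230:410];cv2.imwrite("pics/w1c.png",cv2.resize(c,None,fx=3.3,fy=3.3,interpolation=cv2.INTER_CUBIC))
E
```

```text
(no output)
```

View pics/w1c.png

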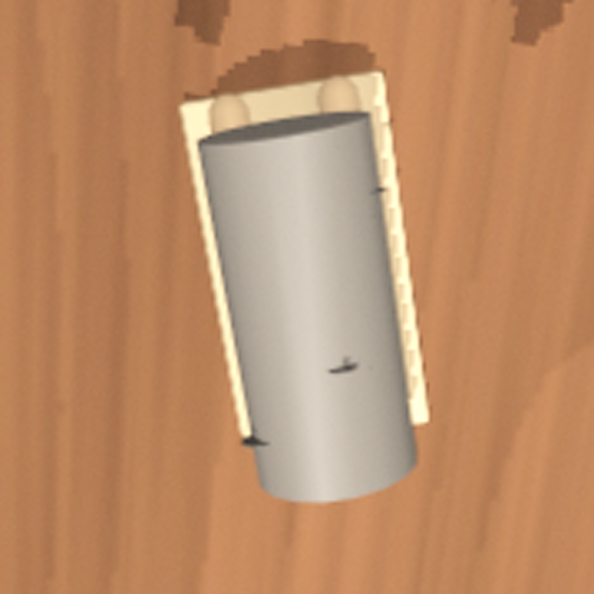

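The crop shows the core in its rest: silhouette corners at about (203,147), (370,117), (417,463), (260,487) in crop pixels, so it is turned further than the tool. I fit a cylinder to that outline.

```bash
cat >> h.py <<'E'
from scipy.optimize import least_squares
def fitcore(pts,K,E,z,x0,zfree=False):
    t=np.linspace(0,2*np.pi,60)
    def f(p):
        a=np.radians(p[2]);ax=np.array([np.cos(a),np.sin(a),0]);n=np.array([-ax[1],ax[0],0]);c=np.array([p[0],p[1],z])
        C=[c+s*.05*ax+.024*(np.cos(t)[:,None]*n+np.sin(t)[:,None]*np.array([0,0,1])) for s in(-1,1)]
        h=cv2.convexHull(proj(np.vstack(C),K,E).astype(np.float32))
        return [cv2.pointPolygonTest(h,(float(q[0]),float(q[1])),True) for q in pts]
    r=least_squares(f,x0,x_scale=[.01,.01,5],diff_step=1e-3);return r.x,np.round(r.fun,1)
E
python3 - <<'E'
from h import *
np.set_printoptions(precision=4,suppress=True)
f,K,E=cap("wrist")
pts=np.array([(203,150),(222,260),(244,395),(258,480),(370,120),(384,215),(402,350),(415,455),(325,502),(290,496),(390,483),(285,122)])/3.3+[230,120]
x,r=fitcore(pts,K,E,.034,[.437,-.272,-79]);print(x,r)
rel([x[0],x[1],.20],down(x[2]+90))
E
```

```text
[  0.4384  -0.2724 -76.35  ] [ 1.2  1.1  0.6  0.3  1.4  0.8  0.6  0.6 -0.2  1.2  0.7  1.4]
rel mm [1.8 0.2 2.9] rot [-0.    0.   -8.38] pos [ 0.4366 -0.2723  0.2029] F [ 0.35 -0.44  0.83] t 2.6 op 0.997
```

Request:
step_arm --plan '[[[85,5,20,20,0,0,-8.4],[85,5,20,55,0,0,-8.4],[85,5,20,90,0,0,-8.4],[85,5,20,120,0,0,-8.4],[85,5,20,145,0,0,-8.4],[85,5,20,160,0,0,-8.4],[85,5,20,169,0,0,-8.4],[85,5,20,169,0,0,-8.4]]]'

```text
clock: 3.27
position: [0.4425, -0.2906, 0.032]
eef_rot: [[0.971, 0.238, -0.003], [0.238, -0.971, 0.002], [-0.002, -0.003, -1.0]]
ft_force: [0.6, -0.1, 0.5]
opening: 0.992
```

Request:
step_arm --plan '[[[40,0,0,0,0,0,0],[40,0,0,0,0,0,0],[40,0,0,0,0,0,0],[40,0,0,0,0,0,0],[40,0,0,0,0,0,0],[40,0,0,0,0,0,0],[40,0,0,0,0,0,0],[40,0,0,0,0,0,0]]]' --squeeze 50

```text
clock: 3.93
position: [0.4427, -0.2925, 0.0361]
eef_rot: [[0.971, 0.238, -0.001], [0.238, -0.971, -0.002], [-0.002, 0.002, -1.0]]
ft_force: [-11.0, 0.8, 17.2]
opening: 0.499
```

Request:
step_arm --plan '[[[40,0,0,0,0,0,0],[40,0,0,0,0,0,0]]]'

```text
clock: 4.1
position: [0.4427, -0.2924, 0.0361]
eef_rot: [[0.971, 0.238, -0.001], [0.238, -0.971, -0.002], [-0.002, 0.002, -1.0]]
ft_force: [-9.5, 1.8, 17.2]
opening: 0.497
```

```bash
python3 - <<'E'
from h import *
s=robot.observe();print(s["opening"],s["position"],s["ft_force"],s["ft_torque"])
f,K,E=cap("wrist","w2.png")
E
```

```text
0.49677317609425675 [ 0.44270689 -0.29244316  0.03607072] [-9.47727841  1.79502982 17.22208004] [ 0.19366949  2.61447618 -0.01353537]
```

View pics/w2.png

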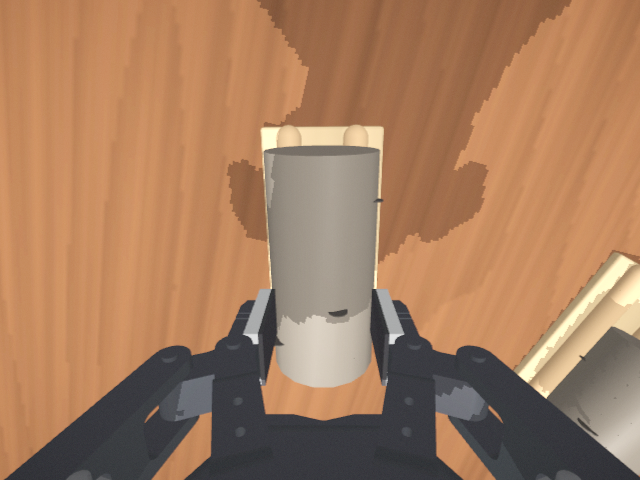

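The pads stand on both sides of the core near its +y end (about (260,335) and (388,335)). The upward 17 N says the tips ride on the dowels, so I open a little, raise 8 mm and re-grip.

Request:
step_arm --plan '[[[70,0,0,0,0,0,0],[70,0,0,0,0,0,0],[70,0,0,-5,0,0,0],[70,0,0,-8,0,0,0],[70,0,0,-8,0,0,0]]]'

```text
clock: 4.57
position: [0.4446, -0.2913, 0.043]
eef_rot: [[0.971, 0.24, 0.002], [0.24, -0.971, -0.001], [0.001, 0.001, -1.0]]
ft_force: [0.1, -0.2, -0.3]
opening: 0.822
```

Request:
step_arm --plan '[[[40,0,0,0,0,0,0],[40,0,0,0,0,0,0],[40,0,0,0,0,0,0],[40,0,0,0,0,0,0],[40,0,0,0,0,0,0],[40,0,0,0,0,0,0]]]'

```text
clock: 5.07
position: [0.4426, -0.2914, 0.0419]
eef_rot: [[0.971, 0.239, -0.002], [0.239, -0.971, 0.0], [-0.002, -0.001, -1.0]]
ft_force: [-4.9, -0.0, 6.1]
opening: 0.468
```

Request:
step_arm --plan '[[[10,0,0,0,0,0,0],[10,0,0,0,0,0,0],[10,0,0,0,0,0,0],[10,0,0,0,0,0,0]]]' --squeeze 60

```text
clock: 5.4
position: [0.4425, -0.2915, 0.0424]
eef_rot: [[0.971, 0.238, -0.002], [0.238, -0.971, -0.0], [-0.002, -0.0, -1.0]]
ft_force: [-7.3, 2.1, 12.0]
opening: 0.422
```

Request:
step_arm --plan '[[[10,0,0,-8,0,0,0],[10,0,0,-20,0,0,0],[10,0,0,-30,0,0,0],[10,0,0,-30,0,0,0]]]'

```text
clock: 5.73
position: [0.4452, -0.2916, 0.0741]
eef_rot: [[0.971, 0.239, 0.003], [0.239, -0.971, -0.002], [0.002, 0.002, -1.0]]
ft_force: [-0.0, 0.7, 0.3]
opening: 0.114
```

```bash
python3 - <<'E'
from h import *
s=robot.observe();print(s["opening"],s["position"],s["ft_force"],s["ft_torque"])
f,K,E=cap("wrist","w3.png")
E
```

```text
0.11392004814259438 [ 0.44517696 -0.29160119  0.07405972] [-0.01990604  0.69150137  0.25250471] [-0.03343488 -0.05583696  0.03280323]
```

View pics/w3.png

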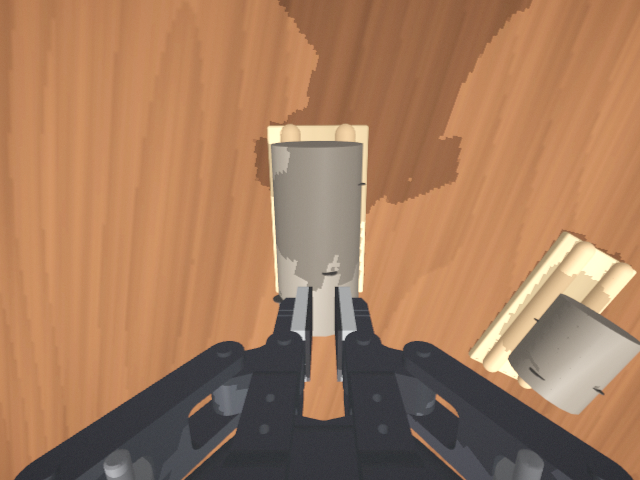

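w3 shows the core still in its rest (left edge col 272–277, right 363–358) and the shut fingers empty above it, 4–5 mm to the right of its axis. The grip was too high and off-centre. I refit the core from this picture before a second try.

```bash
python3 - <<'E'
from h import *
np.set_printoptions(precision=4,suppress=True)
f,K,E=cap("wrist")
# subpixel check of edges: print gradient peaks on rows
g=cv2.cvtColor(f,cv2.COLOR_RGB2HSV)[:,:,1].astype(int)
pts=[]
for r in range(165,270,12):
    s=g[r,255:380]; m=np.where(s<60)[0]; print(r,255+m.min(),255+m.max()); pts+=[(255+m.min(),r),(255+m.max(),r)]
pts+=[(318,142),(295,143),(340,143),(322,334)]
x,r=fitcore(pts,K,E,.034,[.4384,-.2724,-76]);print(x,r)
a=np.radians(x[2]);ax=np.array([np.cos(a),np.sin(a)])
rel([*(x[:2]+.02*ax),.03],down(x[2]+90))
E
```

```text
165 272 362
177 273 361
189 274 361
201 272 361
213 273 360
225 273 364
237 274 364
249 275 364
261 275 363
[  0.4382  -0.2717 -74.8806] [ 1.7  0.7  1.8  1.5  2.   1.3 -0.8  1.2 -0.7  2.  -1.5 -2.2 -1.3 -2.4
 -1.2 -2.5 -2.  -1.7  0.8  0.8  1.8  3.9]
rel mm [-0.7 -0.3 42.1] rot [ 0.03 -0.04 -1.27] pos [ 0.4441 -0.2911  0.0721] F [-0.64 -0.38 -0.84] t 5.8333 op 0.114
```

```bash
python3 - <<'E'
from h import *
np.set_printoptions(precision=4,suppress=True)
f,K,E=cap("wrist")
s=robot.observe();p=s["position"];Rm=np.array(s["eef_rot"]);print(p,Rm[:,2],E[:3,3])
for d in(0,-20,-50): print(d,proj([p+Rm@np.array([0,d,38])/1000],K,E))
for y in(-.05,0,.03):
    a=np.radians(-75.5);c=np.array([.4382,-.2717,.034])+y*np.array([np.cos(a),np.sin(a),0]);print(y,proj([c],K,E))
v=cv2.resize(f[130:350,220:430],None,fx=2.8,fy=2.7,interpolation=cv2.INTER_CUBIC);cv2.imwrite("pics/w4.png",v[:,:,::-1])
g=cv2.cvtColor(f,cv2.COLOR_RGB2GRAY).astype(int)
print(f[201,264:284].tolist());print(f[201,352:372].tolist())
E
```

```text
[ 0.4437 -0.2908  0.0715] [-0.0003  0.0003 -1.    ] [ 0.4248 -0.2092  0.2181]
0 [[320.9164 269.703 ]]
-20 [[320.8528 237.0159]]
-50 [[320.7492 183.7683]]
-0.05 [[318.0995 145.4229]]
0 [[319.5016 237.4945]]
0.03 [[320.2378 285.8408]]
[[193, 135, 93], [192, 134, 91], [190, 130, 89], [189, 131, 91], [190, 132, 91], [191, 132, 91], [193, 135, 92], [196, 146, 103], [225, 195, 151], [254, 229, 185], [231, 207, 165], [125, 115, 104], [121, 112, 102], [125, 117, 107], [128, 121, 111], [131, 124, 113], [135, 127, 116], [136, 127, 117], [140, 130, 119], [139, 130, 120]]
[[150, 140, 129], [148, 139, 127], [147, 137, 125], [146, 138, 126], [146, 137, 125], [145, 135, 125], [141, 133, 121], [139, 131, 119], [137, 128, 119], [132, 124, 112], [138, 128, 114], [198, 177, 144], [243, 219, 175], [246, 222, 179], [242, 217, 173], [223, 196, 154], [167, 122, 88], [164, 113, 78], [163, 111, 76], [163, 112, 77]]
```

```bash
python3 - <<'E'
from h import *
np.set_printoptions(precision=4,suppress=True)
print(robot.finger_overhang)
for i in range(4):
    s=robot.observe();c=imaging.capture("scene" if i==3 else "wrist");print(s["clock"],s["position"],s["ft_force"],s["opening"])
    if i<3: print(np.array(c["tool_from_camera"])[:3,3])
f=c["frame"];cv2.imwrite("pics/s2.png",cv2.resize(f[90:270,140:340],None,fx=3.3,fy=3.3,interpolation=cv2.INTER_CUBIC)[:,:,::-1])
E
```

```text
0.022
5.8833 [ 0.4437 -0.2908  0.0715] [-0.2     0.2757 -0.234 ] 0.11743433616083213
[ 0.001  -0.084  -0.1461]
5.9333 [ 0.4435 -0.2907  0.0712] [0.1858 0.1595 0.3629] 0.11351158949885787
[ 0.001  -0.084  -0.1461]
5.9833 [ 0.4434 -0.2907  0.0711] [-1.0579 -0.287  -0.0241] 0.11451802165953012
[ 0.001  -0.084  -0.1461]
6.0333 [ 0.4434 -0.2907  0.0711] [-0.4048 -0.2404 -0.5443] 0.12046591809169764
```

View pics/s2.png

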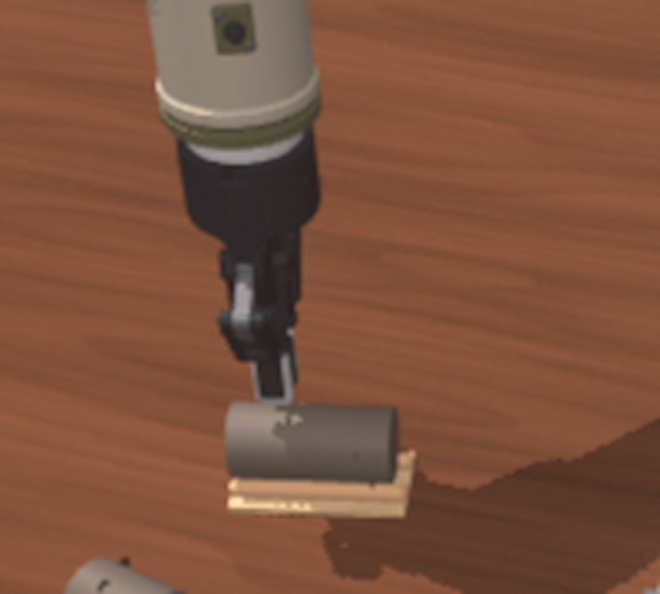

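The crop shows the fingertips just above the core's crown (272,400), the core undisturbed in its rest. I open, centre, go lower and grip there.

Request:
step_arm --plan '[[[85,0,0,-10,0,0,0],[85,-2,0,-10,0,0,-1],[85,-2,0,-10,0,0,-1],[85,-2,0,-10,0,0,-1],[85,-2,0,10,0,0,-1],[85,-2,0,30,0,0,-1],[85,-2,0,40,0,0,-1],[85,-2,0,44,0,0,-1],[85,-2,0,44,0,0,-1]]]'

```text
clock: 6.83
position: [0.4413, -0.2911, 0.027]
eef_rot: [[0.967, 0.256, -0.002], [0.256, -0.967, 0.001], [-0.001, -0.002, -1.0]]
ft_force: [0.4, 0.4, 0.5]
opening: 0.999
```

Request:
step_arm --plan '[[[55,0,0,0,0,0,0],[55,0,0,0,0,0,0],[55,0,0,0,0,0,0],[10,0,0,0,0,0,0],[10,0,0,0,0,0,0],[10,0,0,0,0,0,0],[10,0,0,0,0,0,0]]]'

```text
clock: 7.42
position: [0.4424, -0.2919, 0.0294]
eef_rot: [[0.967, 0.256, 0.001], [0.256, -0.967, -0.001], [0.001, 0.001, -1.0]]
ft_force: [-1.7, 1.5, 7.9]
opening: 0.53
```

Request:
step_arm --plan '[[[10,0,0,0,0,0,0],[10,0,0,-1,0,0,0],[10,0,0,-3,0,0,0],[10,0,0,-5,0,0,0],[10,0,0,-8,0,0,0],[10,0,0,-8,0,0,0]]]'

```text
clock: 7.92
position: [0.442, -0.2916, 0.0363]
eef_rot: [[0.967, 0.256, 0.0], [0.256, -0.967, -0.0], [0.0, 0.0, -1.0]]
ft_force: [0.4, -0.1, -3.1]
opening: 0.534
```

Request:
step_arm --plan '[[[10,0,0,-10,0,0,0],[10,0,0,-25,0,0,0],[10,0,0,-45,0,0,0],[10,0,0,-65,0,0,0],[10,0,0,-75,0,0,0],[10,0,0,-75,0,0,0]]]' --squeeze 80

```text
clock: 8.42
position: [0.4435, -0.2924, 0.1139]
eef_rot: [[0.967, 0.256, 0.004], [0.256, -0.967, -0.003], [0.003, 0.004, -1.0]]
ft_force: [0.6, 0.2, -3.5]
opening: 0.519
```

```bash
python3 - <<'E'
from h import *
s=robot.observe();print(s["opening"],s["position"],s["ft_force"],s["ft_torque"])
f,K,E=cap("wrist","w5.png")
c,_,_=cap("scene")
cv2.imwrite("pics/m5.png",np.hstack([f[80:420,140:500],cv2.resize(c[100:270,130:310],None,fx=2,fy=2)])[:,:,::-1])
E
```

```text
0.5189733009858744 [ 0.44348023 -0.29238442  0.1138596 ] [ 0.58984869  0.17053664 -3.49180983] [-0.11438673 -0.07629638  0.02673279]
```

View pics/m5.png

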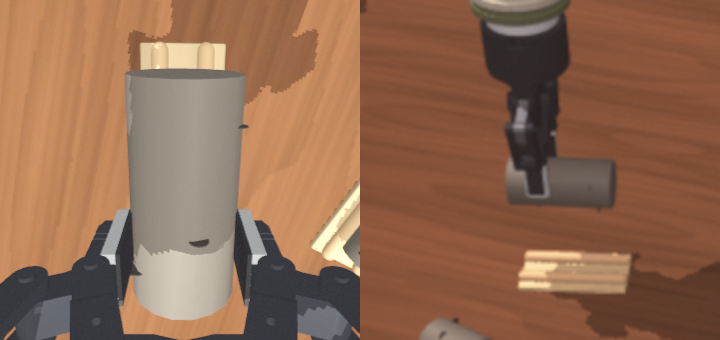

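The core is held level near its +y end, parallel to the pads (mid columns 325 and 323), and the rest below is empty. Now I move to a viewpoint beyond the outer end of the jig.

Request:
step_arm --plan '[[[10,15,-30,-20,0,0,3],[10,35,-65,-36,0,0,8],[10,55,-100,-36,0,0,13],[10,75,-135,-36,0,0,18],[10,90,-170,-36,0,0,21.8],[10,99,-187,-36,0,0,21.8],[10,99,-187,-36,0,0,21.8],[10,99,-187,-36,0,0,21.8]]]'

```text
clock: 9.18
position: [0.489, -0.0838, 0.1455]
eef_rot: [[0.993, -0.117, -0.002], [-0.117, -0.993, 0.001], [-0.002, -0.0, -1.0]]
ft_force: [-1.2, -0.7, -4.6]
opening: 0.517
```

```bash
python3 - <<'E'
from h import *
np.set_printoptions(precision=4,suppress=True)
s=robot.observe();print(s["opening"],s["position"],s["eef_rot"][:,0],s["ft_force"])
f,K,E=cap("wrist","w6.png");np.savez("w6.npz",f=f,K=K,E=E)
for l,z in(("v_mid",.063),("stop_nut",.063),("jig",0),("clamp_pad",.158),("handle_end",.219),("clamp_link",.095)):
    for r in nets.tip_of("wrist",l)[:2]: print(l,r,ray(r["at"],K,E,z))
E
```

```text
0.5174238122640065 [ 0.489  -0.0838  0.1455] [ 0.9931 -0.1173 -0.0025] [-1.2124 -0.7469 -4.6282]
v_mid {'at': [335.7, 96.1], 'confidence': 0.67} [0.5078 0.011  0.063 ]
jig {'at': [334.7, 29.8], 'confidence': 0.97} [0.5142 0.0595 0.    ]
clamp_pad {'at': [334.2, 97.6], 'confidence': 0.32} [0.5037 0.0059 0.158 ]
clamp_link {'at': [335.1, 28.1], 'confidence': 0.29} [0.5096 0.0407 0.095 ]
```

View pics/w6.png

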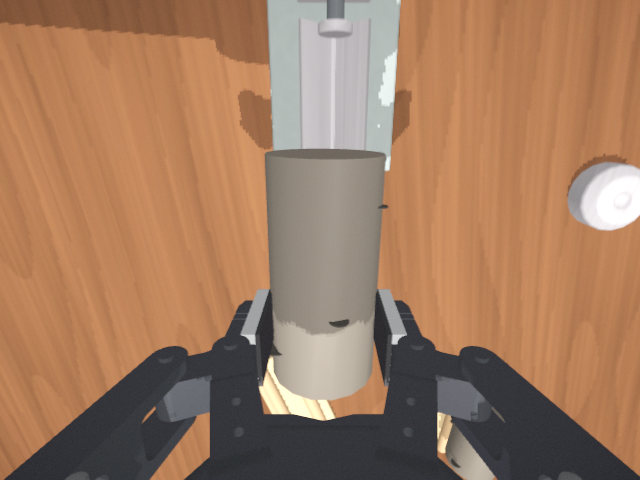

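The view shows the V-block from (301,20)–(370,20) to (302,150)–(366,150), the stop screw head at (335,27), and the held core in line with it: far rim at (325,153), about 9 px left of the V's middle.

```bash
python3 - <<'E'
from h import *
np.set_printoptions(precision=4,suppress=True)
d=np.load("w6.npz");K,E=d["K"],d["E"];s=robot.observe();p=s["position"];Rm=np.array(s["eef_rot"])
def T(P): return Rm.T@(P-p)*1000
for lab,px,z in[("Vl",(301,20),.049),("Vl2",(302,150),.049),("Vr",(370,20),.049),("Vr2",(366,150),.049),("pl",(268,0),.015),("pl2",(273,155),.015),("pr",(401,0),.015),("pr2",(390,165),.015),("headtop",(335,28),.073),("headbot",(335,37),.053),("vmid",(335.7,96.1),.063),("plate end r",(389,170),.015)]:
    P=ray(px,K,E,z);print(lab,P,T(P))
f=d["f"];print("tfc",T(E[:3,3]))
# core in tool frame from its silhouette
x,r=fitcore([(266,160),(268,210),(270,255),(272,300),(385,160),(382,210),(380,255),(377,300),(325,150),(300,152),(350,152),(324,396)],K,E,p[2]+.006,[*(p+Rm@[0,-.02,0])[:2],-97]);print(x,r,T(np.array([x[0],x[1],p[2]])), "tool y yaw",np.degrees(np.arctan2(Rm[1,1],Rm[0,1])))
E
```

```text
Vl [0.4919 0.0571 0.049 ] [ -15.188 -142.73    97.697]
Vl2 [ 0.482  -0.0195  0.049 ] [-15.6033 -65.5533  97.6968]
Vr [0.5335 0.0521 0.049 ] [  26.7821 -142.9596   97.6808]
Vr2 [ 0.5251 -0.0245  0.049 ] [ 27.8322 -65.8268  97.6801]
pl [0.4701 0.0796 0.015 ] [ -39.5738 -162.3982  131.7065]
pl2 [ 0.4566 -0.0233  0.015 ] [-40.2815 -58.6496 131.7063]
pr [0.5602 0.0689 0.015 ] [  51.2135 -162.8847  131.6715]
pr2 [ 0.5465 -0.0416  0.015 ] [ 51.1739 -51.5454 131.671 ]
headtop [0.5107 0.0454 0.073 ] [   4.9386 -133.4343   73.6892]
headbot [0.5112 0.0448 0.053 ] [   5.5456 -132.9029   93.689 ]
vmid [0.5078 0.011  0.063 ] [  6.2453 -99.0011  83.6885]
plate end r [ 0.5455 -0.0454  0.015 ] [ 50.6477 -47.6481 131.6712]
tfc [  -0.8121  -86.7319 -144.9506]
[  0.4922  -0.0634 -96.9914] [2.6 2.2 2.  1.8 2.6 2.4 1.6 1.8 1.5 3.1 2.9 8.9] [ -0.094  -23.244    0.0001] tool y yaw -97.06205784940256
```

Request:
step_arm --plan '[[[10,6,-20,0,0,0,0],[10,6,-42,10,0,0,0],[10,6,-45,35,0,0,0],[10,6,-45,55,0,0,0],[10,6,-45,68,0,0,0],[10,6,-45,75,0,0,0],[10,6,-45,76,0,0,0],[10,6,-45,76,0,0,0]]]'

```text
clock: 10.2
position: [0.5012, -0.0418, 0.0711]
eef_rot: [[0.993, -0.122, -0.0], [-0.122, -0.993, 0.0], [-0.0, -0.0, -1.0]]
ft_force: [-0.1, 0.4, -3.1]
opening: 0.518
```

```bash
python3 - <<'E'
from h import *
np.set_printoptions(precision=4,suppress=True)
s=robot.observe();print(s["opening"],s["position"],s["eef_rot"][:,0],s["ft_force"])
f,K,E=cap("wrist","w7.png");c,_,_=cap("scene")
cv2.imwrite("pics/m7.png",np.hstack([f[0:400,160:500],cv2.resize(c[170:340,300:470],(400,400))])[:,:,::-1])
E
```

```text
0.5180233542602681 [ 0.5012 -0.0418  0.0711] [ 0.9926 -0.1217 -0.0002] [-0.1482  0.4297 -3.1382]
```

View pics/m7.png

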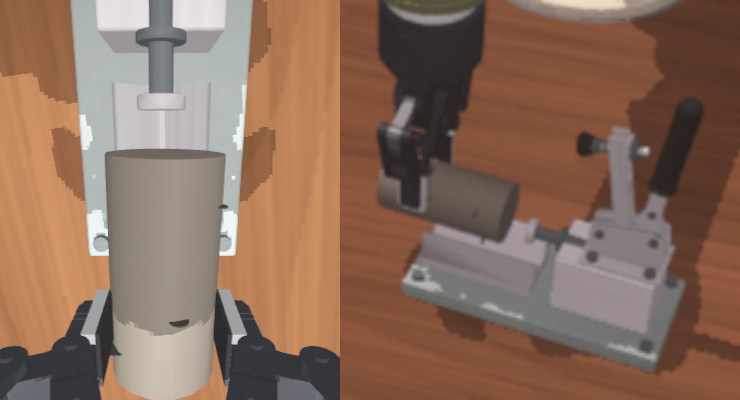

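The core is held over the V, its middle about 1.5 mm right of the V's line (core 165, V 162, head 160 in the crop). About 35 px of clear gap remains in front of the stop head. I correct that and lower slowly.

Request:
step_arm --plan '[[[10,-1.5,0,2,0,0,0],[10,-1.5,0,4,0,0,0],[10,-1.5,0,6,0,0,0],[10,-1.5,0,8,0,0,0],[10,-1.5,0,8,0,0,0]]]'

```text
clock: 10.72
position: [0.4994, -0.0413, 0.0626]
eef_rot: [[0.993, -0.121, -0.0], [-0.121, -0.993, 0.0], [-0.0, 0.0, -1.0]]
ft_force: [0.4, -1.1, -3.6]
opening: 0.518
```

Request:
step_arm --plan '[[[10,0,0,1,0,0,0],[10,0,0,2,0,0,0],[10,0,0,3,0,0,0],[10,0,0,3,0,0,0]]]'

```text
clock: 11.05
position: [0.4995, -0.0412, 0.0597]
eef_rot: [[0.993, -0.121, -0.0], [-0.121, -0.993, 0.0], [-0.0, -0.0, -1.0]]
ft_force: [-0.0, -0.4, -5.0]
opening: 0.522
```

Request:
step_arm --plan '[[[10,0,0,0.7,0,0,0],[10,0,0,1.4,0,0,0],[10,0,0,2,0,0,0],[10,0,0,2,0,0,0]]]'

```text
clock: 11.38
position: [0.5, -0.0414, 0.0583]
eef_rot: [[0.993, -0.121, 0.001], [-0.121, -0.993, -0.0], [0.001, 0.0, -1.0]]
ft_force: [-0.4, -0.3, 0.5]
opening: 0.514
```

Request:
step_arm --plan '[[[10,0,0,0.7,0,0,0],[10,0,0,1.4,0,0,0],[10,0,0,1.4,0,0,0]]]'

```text
clock: 11.63
position: [0.5002, -0.0416, 0.0579]
eef_rot: [[0.993, -0.121, 0.001], [-0.121, -0.993, -0.001], [0.001, 0.001, -1.0]]
ft_force: [-4.6, -1.5, 12.5]
opening: 0.521
```

Request:
step_arm --plan '[[[60,0,0,-1,0,0,0],[60,0,0,-1,0,0,0],[60,0,0,-1,0,0,0],[60,0,0,-1,0,0,0]]]'

```text
clock: 11.97
position: [0.4997, -0.0412, 0.0575]
eef_rot: [[0.993, -0.121, 0.0], [-0.121, -0.993, 0.0], [0.0, -0.0, -1.0]]
ft_force: [0.1, 0.1, 0.4]
opening: 0.702
```

Request:
step_arm --plan '[[[10,0,0,0,0,0,0],[10,0,0,0,0,0,0],[10,0,0,0,0,0,0],[10,0,0,0,0,0,0],[10,0,0,0,0,0,0]]]' --squeeze 25

```text
clock: 12.38
position: [0.5003, -0.0414, 0.0579]
eef_rot: [[0.993, -0.121, 0.001], [-0.121, -0.993, -0.0], [0.001, -0.0, -1.0]]
ft_force: [3.2, -1.0, 2.0]
opening: 0.543
```

Request:
step_arm --plan '[[[10,0,-1,0,0,0,0],[10,0,-2,0,0,0,0],[10,0,-3,0,0,0,0],[10,0,-4,0,0,0,0],[10,0,-5,0,0,0,0],[10,0,-6,0,0,0,0],[10,0,-7,0,0,0,0]]]'

```text
clock: 12.97
position: [0.5009, -0.0358, 0.0579]
eef_rot: [[0.992, -0.122, 0.001], [-0.122, -0.992, -0.002], [0.001, 0.001, -1.0]]
ft_force: [2.4, -4.9, 2.9]
opening: 0.539
```

```bash
python3 - <<'E'
from h import *
np.set_printoptions(precision=4,suppress=True)
s=robot.observe();print(s["opening"],s["position"],s["eef_rot"][:,0],s["ft_force"])
f,K,E=cap("wrist","w8.png")
p=s["position"];Rm=np.array(s["eef_rot"])
cv2.imwrite("pics/m8.png",cv2.resize(f[60:260,220:430],None,fx=2.8,fy=2.8,interpolation=cv2.INTER_CUBIC)[:,:,::-1])
for y in range(-62,-90,-4): print(y, [np.round(proj([[*(p+Rm@[0,y/1000,0])[:2],z]],K,E)[0],1) for z in(.063,.073,.087)])
E
```

```text
0.5392699691449352 [ 0.5009 -0.0358  0.0579] [ 0.9925 -0.1224  0.0011] [ 2.4093 -4.918   2.9347]
-62 [array([322.9, 175.2]), array([322.9, 179.4]), array([323. , 186.5])]
-66 [array([322.9, 165.2]), array([322.9, 168.7]), array([323. , 174.7])]
-70 [array([322.9, 155. ]), array([322.9, 157.8]), array([323. , 162.5])]
-74 [array([322.9, 144.6]), array([323. , 146.7]), array([323. , 150.2])]
-78 [array([322.9, 134. ]), array([323. , 135.3]), array([323. , 137.5])]
-82 [array([322.9, 123.2]), array([323. , 123.7]), array([323. , 124.5])]
-86 [array([322.9, 112.2]), array([323. , 111.8]), array([323. , 111.3])]
```

View pics/m8.png

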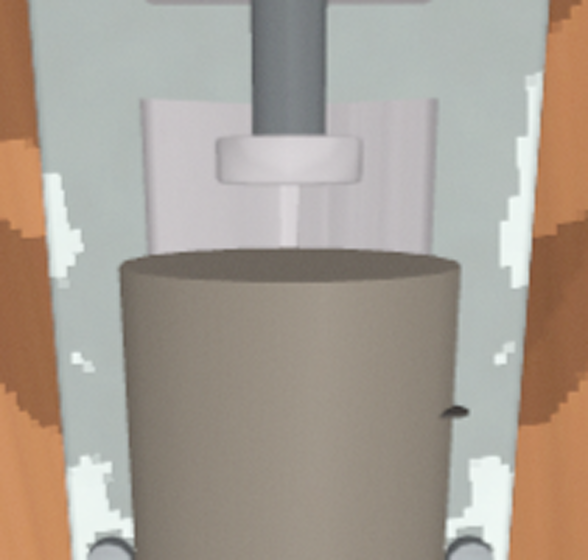

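The picture shows the seated core centred on the V (both mid column 290) and its top rim at row 283. The head's face is at row 185, so about 10 mm is left. I slide on, slower near the end.

Request:
step_arm --plan '[[[10,0,-1,0,0,0,0],[10,0,-2,0,0,0,0],[10,0,-3,0,0,0,0],[10,0,-4,0,0,0,0],[10,0,-5,0,0,0,0],[10,0,-6,0,0,0,0],[10,0,-6.5,0,0,0,0],[10,0,-7,0,0,0,0]]]'

```text
clock: 13.68
position: [0.5018, -0.0289, 0.0579]
eef_rot: [[0.992, -0.122, 0.001], [-0.122, -0.992, -0.002], [0.001, 0.002, -1.0]]
ft_force: [1.6, -5.6, 4.1]
opening: 0.544
```

Request:
step_arm --plan '[[[10,0,-0.3,0,0,0,0],[10,0,-0.6,0,0,0,0],[10,0,-0.9,0,0,0,0],[10,0,-1.2,0,0,0,0],[10,0,-1.5,0,0,0,0]]]'

```text
clock: 14.1
position: [0.502, -0.0275, 0.0579]
eef_rot: [[0.992, -0.122, 0.001], [-0.122, -0.992, -0.002], [0.001, 0.002, -1.0]]
ft_force: [2.1, -6.6, 3.9]
opening: 0.543
```

Request:
step_arm --plan '[[[10,0,-0.3,0,0,0,0],[10,0,-0.6,0,0,0,0],[10,0,-0.9,0,0,0,0],[10,0,-1.2,0,0,0,0]]]'

```text
clock: 14.43
position: [0.5021, -0.0263, 0.0579]
eef_rot: [[0.992, -0.122, 0.001], [-0.122, -0.992, -0.002], [0.001, 0.002, -1.0]]
ft_force: [2.0, -5.9, 3.2]
opening: 0.544
```

Request:
step_arm --plan '[[[10,0,-0.3,0,0,0,0],[10,0,-0.6,0,0,0,0],[10,0,-0.9,0,0,0,0]]]'

```text
clock: 14.68
position: [0.5022, -0.0254, 0.0579]
eef_rot: [[0.992, -0.122, 0.001], [-0.122, -0.992, -0.002], [0.001, 0.002, -1.0]]
ft_force: [2.6, -5.6, 4.1]
opening: 0.545
```

Request:
step_arm --plan '[[[10,0,-0.3,0,0,0,0],[10,0,-0.6,0,0,0,0],[10,0,-0.9,0,0,0,0]]]'

```text
clock: 14.93
position: [0.5022, -0.0253, 0.0579]
eef_rot: [[0.992, -0.123, 0.001], [-0.123, -0.992, -0.003], [0.001, 0.003, -1.0]]
ft_force: [0.6, -8.2, 4.9]
opening: 0.545
```

Request:
step_arm --plan '[[[10,0,-0.3,0,0,0,0],[10,0,-0.6,0,0,0,0],[10,0,-0.9,0,0,0,0]]]'

```text
clock: 15.18
position: [0.5022, -0.0252, 0.0579]
eef_rot: [[0.992, -0.124, 0.0], [-0.124, -0.992, -0.004], [0.001, 0.003, -1.0]]
ft_force: [1.5, -12.0, 5.3]
opening: 0.544
```

The arm stalled at y = −0.0252 and the push rose from 6 N (sliding friction) to 12 N. So the core bears on the stop with about 6 N. I let go and rise.

Request:
step_arm --plan '[[[75,0,0,0,0,0,0],[75,0,0,0,0,0,0],[75,0,0,0,0,0,0],[75,0,0,0,0,0,0],[75,0,1,-15,0,0,0],[75,0,2,-40,0,0,0],[75,0,10,-75,0,0,0],[75,0,20,-110,0,0,0],[75,0,20,-130,0,0,0],[75,0,20,-130,0,0,0]]]'

```text
clock: 16.02
position: [0.502, -0.042, 0.1924]
eef_rot: [[0.993, -0.122, 0.008], [-0.122, -0.993, -0.001], [0.008, 0.0, -1.0]]
ft_force: [0.5, 0.3, 0.6]
opening: 0.879
```

```bash
python3 - <<'E'
from h import *
np.set_printoptions(precision=4,suppress=True)
s=robot.observe();print(s["opening"],s["position"],s["eef_rot"][:,0],s["ft_force"],s["q"])
f,K,E=cap("wrist","w9.png");
p=s["position"];Rm=np.array(s["eef_rot"])
for l,z in(("handle_end",.219),("clamp_pad",.158),("clamp_link",.095),("core",.063)):
    for r in nets.tip_of("wrist",l)[:2]: print(l,r,ray(r["at"],K,E,z))
O={}
for n in("top","scene"):
    c,K2,E2=cap(n,n+"9.png")
    for l in("handle_end","clamp_pad","core"):
        r=nets.tip_of(n,l)
        if r:print(n,l,r[0]);O.setdefault(l,[]).append((r[0]["at"],K2,E2))
for l,o in O.items():
    if len(o)>1:print(l,tri(o))
cv2.imwrite("pics/m9.png",np.hstack([f[0:400,160:500],cv2.resize(c[170:340,300:470],(400,400))])[:,:,::-1])
E
```

```text
0.8793548581420049 [ 0.502  -0.042   0.1924] [ 0.9926 -0.1216  0.0076] [0.5353 0.322  0.5638] [ 25.9905   9.7408 -27.7327  99.692    4.8407  71.2964  -9.905 ]
clamp_pad {'at': [319.0, 41.9], 'confidence': 0.71} [0.5146 0.0743 0.158 ]
core {'at': [318.0, 182.0], 'confidence': 0.55} [ 0.5033 -0.0065  0.063 ]
top handle_end {'at': [176.2, 261.3], 'confidence': 0.75}
top core {'at': [201.0, 179.2], 'confidence': 0.17}
scene handle_end {'at': [451.0, 209.9], 'confidence': 0.94}
scene clamp_pad {'at': [397.9, 232.3], 'confidence': 0.5}
scene core {'at': [354.8, 258.7], 'confidence': 0.71}
handle_end [0.522  0.1453 0.2222]
core [0.6655 0.0698 0.2304]
```

View pics/m9.png

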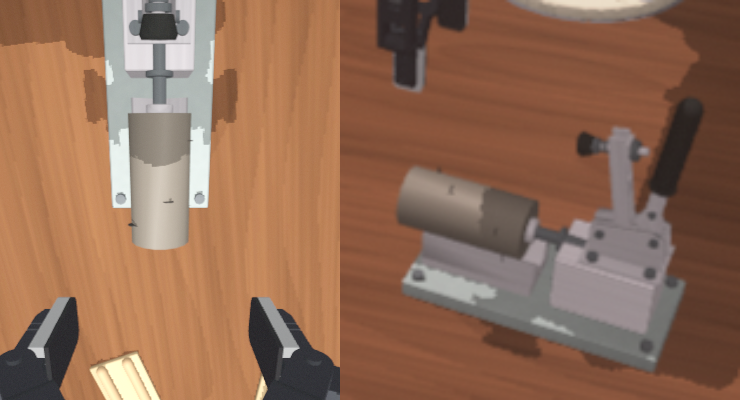

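m9 shows the core seated in the V against the stop head (157,108 in the left crop), the clamp open and the handle upright. The pad, v_mid and handle_end agree on the jig line within about 1 mm. I shut the fingers and go over the clamp to the core side of the handle.

Request:
step_arm --plan '[[[0,-1,0,-30,0,0,0],[0,-1,-10,-58,0,0,0],[0,-1,-45,-58,0,0,0],[0,-1,-80,-58,0,0,0],[0,-1,-115,-58,0,0,0],[0,-1,-140,-58,0,0,0],[0,-1,-150,-58,0,0,0],[0,-1,-150,-58,0,0,0],[0,-1,-150,-58,0,0,0]]]' --squeeze 40

```text
clock: 17.42
position: [0.5167, 0.1065, 0.2453]
eef_rot: [[0.993, -0.121, -0.0], [-0.121, -0.993, -0.0], [-0.0, 0.0, -1.0]]
ft_force: [0.2, 0.7, 0.3]
opening: 0.0
```

```bash
cat >> h.py <<'E'
O=np.array([.5131,.0601]);U=np.array([-.122,-.9925]);V=np.array([.9925,-.122])
def jig():
    s=robot.observe();d=s["position"][:2]-O
    print("jig x %.1f lat %.1f tip z %.1f"%(d@U*1e3,d@V*1e3,s["position"][2]*1e3-22),"F along x %.1f lat %.1f z %.1f"%(s["ft_force"][:2]@U,s["ft_force"][:2]@V,s["ft_force"][2]),"t",round(s["clock"],2),"op",round(s["opening"],3),np.round(s["eef_rot"],3).tolist())
E
python3 - <<'E'
from h import *
jig()
E
```

```text
jig x -46.5 lat -2.1 tip z 223.3 F along x -0.7 lat 0.1 z 0.3 t 17.42 op 0.0 [[0.993, -0.121, -0.0], [-0.121, -0.993, -0.0], [-0.0, 0.0, -1.0]]
```

Request:
step_arm --plan '[[[0,2,0,15,0,0,0],[0,2,0,27,0,0,0],[0,2,0,27,0,0,0],[0,2,-8,27,0,0,0],[0,2,-13,27,0,0,0],[0,2,-17,27,0,0,0],[0,2,-21,27,0,0,0],[0,2,-24,27,0,0,0]]]'

```text
clock: 18.08
position: [0.5218, 0.1317, 0.219]
eef_rot: [[0.993, -0.12, 0.001], [-0.12, -0.993, 0.0], [0.001, -0.001, -1.0]]
ft_force: [-0.7, -0.2, -0.5]
opening: -0.003
```

```bash
python3 - <<'E'
from h import *
jig()
E
```

```text
jig x -72.1 lat -0.1 tip z 197.0 F along x 0.3 lat -0.6 z -0.5 t 18.08 op -0.003 [[0.993, -0.12, 0.001], [-0.12, -0.993, 0.0], [0.001, -0.001, -1.0]]
```

Request:
step_arm --plan '[[[0,0,-4,1,0,0,0],[0,0,-8,2,0,0,0],[0,0,-12,3,0,0,0],[0,0,-16,4,0,0,0],[0,0,-20,5.5,0,0,0],[0,0,-24,7,0,0,0],[0,0,-28,8.5,0,0,0],[0,0,-28,8.5,0,0,0]]]'

```text
clock: 18.75
position: [0.5259, 0.1616, 0.2122]
eef_rot: [[0.993, -0.119, 0.004], [-0.119, -0.993, 0.003], [0.004, -0.004, -1.0]]
ft_force: [-1.2, 2.5, 12.3]
opening: 0.0
```

```bash
python3 - <<'E'
from h import *
jig()
np.set_printoptions(precision=4,suppress=True)
c,K,E=cap("scene");r=nets.tip_of("scene","handle_end");print(r[:1])
for a,(x,z) in {0:(-87,219),.07:(-111,215),.21:(-129,207),.59:(-150,189),1.12:(-159,168),1.67:(-164,143),2.04:(-165,124),2.47:(-165,99)}.items():
    print(a,proj([[*(O+U*x/1000),z/1000]],K,E))
E
```

```text
jig x -102.3 lat 0.4 tip z 190.2 F along x -2.3 lat -1.5 z 12.3 t 18.75 op 0.0 [[0.993, -0.119, 0.004], [-0.119, -0.993, 0.003], [0.004, -0.004, -1.0]]
[{'at': [463.6, 216.5], 'confidence': 0.95}]
0 [[451.3692 212.283 ]]
0.07 [[466.1765 218.1485]]
0.21 [[476.7963 225.1219]]
0.59 [[488.1047 237.5618]]
1.12 [[491.2223 249.2667]]
1.67 [[491.2546 261.867 ]]
2.04 [[489.5486 270.6991]]
2.47 [[486.5723 281.7536]]
```

12 N upward on the fingertip while the handle seems to have barely moved. That doesn't fit, so I use the last picture on it.

```bash
python3 - <<'E'
from h import *
c,_,_=cap("scene"); t,_,_=cap("wrist")
cv2.imwrite("pics/m10.png",np.hstack([cv2.resize(c[150:310,380:540],(440,440),interpolation=cv2.INTER_CUBIC),cv2.resize(t[100:400,200:440],(352,440))])[:,:,::-1])
jig()
E
```

```text
jig x -101.7 lat 0.5 tip z 190.3 F along x -3.4 lat -1.5 z 11.3 t 18.95 op -0.0 [[0.993, -0.119, 0.004], [-0.119, -0.993, 0.003], [0.004, -0.003, -1.0]]
```

View pics/m10.png

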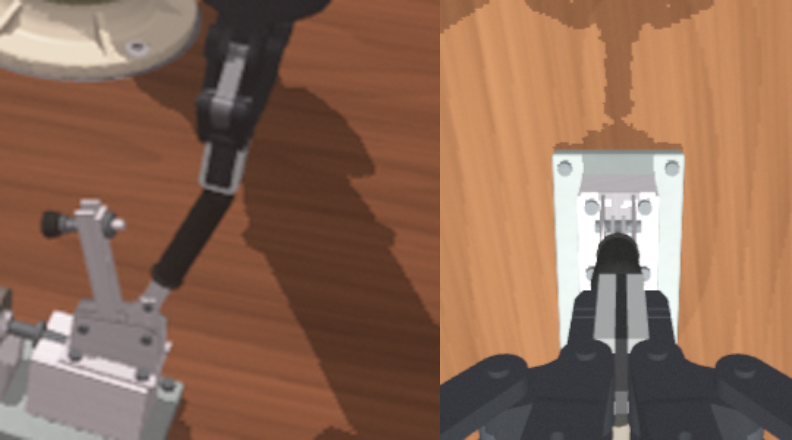

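Scene crop: the fingertips stand on the top of the handle's free end at (220,190), and the handle leans slightly. So the tips are about 20 mm higher than TCP − 22 mm gives: tip height is nearly TCP height. I go back up, over, and come down lower on the core side.

Request:
step_arm --plan '[[[0,0,0,-6,0,0,0],[0,0,0,-18,0,0,0],[0,0,20,-18,0,0,0],[0,0,40,-18,0,0,0],[0,0,50,-18,0,0,0],[0,0,50,-5,0,0,0],[0,0,50,8,0,0,0],[0,0,50,15,0,0,0],[0,0,50,15,0,0,0]]]'

```text
clock: 19.7
position: [0.518, 0.1086, 0.1935]
eef_rot: [[0.993, -0.121, -0.003], [-0.121, -0.993, -0.0], [-0.003, 0.001, -1.0]]
ft_force: [0.0, 0.7, -0.3]
opening: -0.002
```

```bash
cat >> h.py <<'E'
TB={0:(-87,219),.07:(-111,215),.21:(-129,207),.59:(-150,189),1.12:(-159,168),1.67:(-164,143),2.04:(-165,124),2.29:(-166,110),2.47:(-165,99)}
def hand():
    c,K,E=cap("scene");r=nets.tip_of("scene","handle_end")
    print([(np.round(q["at"],1).tolist(),round(q["confidence"],2)) for q in r[:2]])
    if r:
        a=np.linspace(0,2.47,400);k=list(TB);v=np.array(list(TB.values()))
        P=np.c_[O+U*np.interp(a,k,v[:,0])[:,None]/1e3,np.interp(a,k,v[:,1])/1e3]
        d=np.linalg.norm(proj(P,K,E)-np.array(r[0]["at"]),axis=1);i=d.argmin();print("joint ~%.2f"%a[i],"px off %.1f"%d[i])
E
python3 - <<'E'
from h import *
jig();hand()
E
```

```text
jig x -48.8 lat -1.1 tip z 171.5 F along x -0.7 lat -0.1 z -0.3 t 19.7 op -0.002 [[0.993, -0.121, -0.003], [-0.121, -0.993, -0.0], [-0.003, 0.001, -1.0]]
[([463.9, 214.0], 0.81)]
joint ~0.06 px off 3.0
```

Request:
step_arm --plan '[[[0,1,-12,0,0,0,0],[0,1,-22,0,0,0,0],[0,1,-30,0,0,0,0],[0,1,-35,0,0,0,0],[0,1,-40,1,0,0,0],[0,1,-44,2,0,0,0],[0,1,-48,3,0,0,0],[0,1,-48,3,0,0,0]]]'

```text
clock: 20.47
position: [0.5255, 0.1573, 0.1918]
eef_rot: [[0.993, -0.12, -0.0], [-0.12, -0.993, 0.0], [-0.0, -0.0, -1.0]]
ft_force: [-0.7, -0.1, -0.4]
opening: 0.004
```

```bash
python3 - <<'E'
from h import *
jig();hand()
E
```

```text
jig x -98.0 lat 0.5 tip z 169.8 F along x 0.2 lat -0.7 z -0.4 t 20.47 op 0.004 [[0.993, -0.12, -0.0], [-0.12, -0.993, 0.0], [-0.0, -0.0, -1.0]]
[([473.6, 222.2], 0.7)]
joint ~0.16 px off 0.7
```

The handle moves now (joint about 0.16). I follow its arc in small steps.

Request:
step_arm --plan '[[[0,0,-4,2,0,0,0],[0,0,-8,5,0,0,0],[0,0,-12,8,0,0,0],[0,0,-15,11,0,0,0],[0,0,-17,14,0,0,0],[0,0,-19,18,0,0,0],[0,0,-21,22,0,0,0],[0,0,-23,26,0,0,0],[0,0,-24,29,0,0,0]]]'

```text
clock: 21.32
position: [0.5286, 0.1806, 0.1625]
eef_rot: [[0.993, -0.121, -0.0], [-0.121, -0.993, 0.0], [-0.0, -0.0, -1.0]]
ft_force: [-0.3, -0.9, 1.7]
opening: 0.003
```

```bash
python3 - <<'E'
from h import *
jig();hand()
E
```

```text
jig x -121.4 lat 0.7 tip z 140.5 F along x 0.9 lat -0.2 z 1.7 t 21.32 op 0.003 [[0.993, -0.121, -0.0], [-0.121, -0.993, 0.0], [-0.0, -0.0, -1.0]]
[([492.0, 241.7], 0.84)]
joint ~0.80 px off 2.7
```

Request:
step_arm --plan '[[[0,0,-1,3,0,0,0],[0,0,-2,6,0,0,0],[0,0,-3,9,0,0,0],[0,0,-4,12,0,0,0],[0,0,-4,15,0,0,0],[0,0,-5,18,0,0,0],[0,0,-5,20,0,0,0]]]'

```text
clock: 22.0
position: [0.5293, 0.1854, 0.1427]
eef_rot: [[0.993, -0.121, 0.0], [-0.121, -0.993, 0.0], [0.0, -0.0, -1.0]]
ft_force: [-0.6, -0.4, 4.2]
opening: -0.001
```

```bash
python3 - <<'E'
from h import *
jig();hand()
E
```

```text
jig x -126.4 lat 0.8 tip z 120.7 F along x 0.5 lat -0.5 z 4.2 t 22.0 op -0.001 [[0.993, -0.121, 0.0], [-0.121, -0.993, 0.0], [0.0, -0.0, -1.0]]
[([492.2, 259.1], 0.9), ([426.2, 399.8], 0.23)]
joint ~1.55 px off 1.0
```

Request:
step_arm --plan '[[[0,0,0,2,0,0,0],[0,0,0,4,0,0,0],[0,0,-1,6,0,0,0],[0,0,-1,8,0,0,0],[0,0,-1,10,0,0,0],[0,0,-1,12,0,0,0],[0,0,-1,14,0,0,0]]]'

```text
clock: 22.68
position: [0.5299, 0.1877, 0.1303]
eef_rot: [[0.993, -0.12, 0.002], [-0.12, -0.993, 0.002], [0.002, -0.002, -1.0]]
ft_force: [-2.0, 1.7, 8.7]
opening: 0.002
```

Request:
step_arm --plan '[[[0,0,0,1.5,0,0,0],[0,0,0,3,0,0,0],[0,0,0,4.5,0,0,0],[0,0,-1,6,0,0,0],[0,0,-1,7.5,0,0,0]]]'

```text
clock: 23.1
position: [0.5299, 0.1886, 0.1225]
eef_rot: [[0.993, -0.12, 0.002], [-0.12, -0.993, 0.002], [0.002, -0.002, -1.0]]
ft_force: [-1.6, 1.5, 6.7]
opening: -0.005
```

```bash
python3 - <<'E'
from h import *
jig();hand()
E
```

```text
jig x -129.6 lat 1.0 tip z 100.5 F along x -1.3 lat -1.7 z 6.7 t 23.1 op -0.005 [[0.993, -0.12, 0.002], [-0.12, -0.993, 0.002], [0.002, -0.002, -1.0]]
[([490.2, 266.6], 0.8)]
joint ~1.87 px off 0.1
```

Request:
step_arm --plan '[[[0,0,0,1.5,0,0,0],[0,0,0,3,0,0,0],[0,0,0,4.5,0,0,0],[0,0,0,6,0,0,0],[0,0,0,7.5,0,0,0]]]'

```text
clock: 23.62
position: [0.5296, 0.1875, 0.1141]
eef_rot: [[0.993, -0.121, 0.001], [-0.121, -0.993, 0.0], [0.0, -0.001, -1.0]]
ft_force: [-0.1, 1.3, 1.8]
opening: -0.004
```

Request:
step_arm --plan '[[[0,0,0,1,0,0,0],[0,0,0,2,0,0,0],[0,0,0,3,0,0,0],[0,0,0,4,0,0,0]]]'

```text
clock: 23.95
position: [0.5292, 0.1866, 0.1095]
eef_rot: [[0.993, -0.122, -0.001], [-0.122, -0.993, -0.001], [-0.001, 0.001, -1.0]]
ft_force: [-0.1, 0.3, 0.6]
opening: 0.001
```

```bash
python3 - <<'E'
from h import *
jig();hand()
E
```

```text
jig x -127.6 lat 0.6 tip z 87.5 F along x -0.3 lat -0.1 z 0.6 t 23.95 op 0.001 [[0.993, -0.122, -0.001], [-0.122, -0.993, -0.001], [-0.001, 0.001, -1.0]]
[([486.9, 279.7], 0.68)]
joint ~2.40 px off 0.5
```

The force has dropped to nothing, so the handle is past the dead point. I feel gently for its stop.

Request:
step_arm --plan '[[[0,0,0,0.7,0,0,0],[0,0,0,1.4,0,0,0],[0,0,0,2,0,0,0]]]'

```text
clock: 24.3
position: [0.5295, 0.1872, 0.108]
eef_rot: [[0.993, -0.121, -0.0], [-0.121, -0.993, 0.0], [-0.0, -0.0, -1.0]]
ft_force: [0.4, -0.7, -0.1]
opening: 0.004
```

Request:
step_arm --plan '[[[0,0,0,0.7,0,0,0],[0,0,0,1.4,0,0,0],[0,0,0,2,0,0,0]]]'

```text
clock: 24.55
position: [0.5295, 0.1872, 0.106]
eef_rot: [[0.993, -0.121, 0.0], [-0.121, -0.993, 0.0], [0.0, -0.0, -1.0]]
ft_force: [0.2, 0.4, 0.0]
opening: 0.002
```

Request:
step_arm --plan '[[[0,0,0,0.7,0,0,0],[0,0,0,1.4,0,0,0],[0,0,0,2,0,0,0]]]'

```text
clock: 24.8
position: [0.5295, 0.1872, 0.104]
eef_rot: [[0.993, -0.121, 0.0], [-0.121, -0.993, 0.0], [0.0, -0.0, -1.0]]
ft_force: [0.8, 0.3, 0.9]
opening: -0.001
```

Request:
step_arm --plan '[[[0,0,0,0.7,0,0,0],[0,0,0,1.4,0,0,0],[0,0,0,2,0,0,0]]]'

```text
clock: 25.05
position: [0.5299, 0.1873, 0.1029]
eef_rot: [[0.993, -0.121, 0.001], [-0.121, -0.993, -0.0], [0.001, -0.0, -1.0]]
ft_force: [-3.8, -2.2, 11.1]
opening: 0.004
```

The stop is felt: 11 N at TCP 0.103, where I expected it. I ease off and rise clear.

Request:
step_arm --plan '[[[0,0,0,-2,0,0,0],[0,0,0,-8,0,0,0],[0,0,0,-30,0,0,0],[0,0,0,-60,0,0,0],[0,0,0,-100,0,0,0],[0,0,0,-140,0,0,0],[0,0,0,-150,0,0,0],[0,0,0,-150,0,0,0]]]'

```text
clock: 25.72
position: [0.5312, 0.1884, 0.2567]
eef_rot: [[0.993, -0.121, 0.007], [-0.121, -0.993, 0.002], [0.007, -0.003, -1.0]]
ft_force: [-0.1, -0.3, -0.6]
opening: -0.002
```

```bash
python3 - <<'E'
from h import *
np.set_printoptions(precision=4,suppress=True)
jig();hand()
c,K,E=cap("scene")
a=cv2.imread("pics/scene9.png")[:,:,::-1];k=(slice(235,300),slice(325,370))
print("core area px shift",cv2.phaseCorrelate(cv2.cvtColor(a[k].copy(),cv2.COLOR_RGB2GRAY).astype(np.float32),cv2.cvtColor(c[k].copy(),cv2.COLOR_RGB2GRAY).astype(np.float32)))
for l in("clamp_pad","core","offcut","platen","tin"):
    print(l,[(np.round(q["at"],1),round(q["confidence"],2)) for q in nets.tip_of("scene",l)[:2]])
print("pad exp",proj([[*(O+U*.032),.087]],K,E))
s1=cv2.imread("pics/scene0.png")[:,:,::-1]
for n,(u,v) in{"offcut":(179,275),"platen":(271,362),"tin":(431,392)}.items():
    q=(slice(v-30,v+30),slice(u-30,u+30));print(n,np.abs(s1[q].astype(int)-c[q]).mean())
E
```

```text
jig x -129.5 lat 2.3 tip z 234.7 F along x 0.3 lat -0.1 z -0.6 t 25.72 op -0.002 [[0.993, -0.121, 0.007], [-0.121, -0.993, 0.002], [0.007, -0.003, -1.0]]
[([486.1, 278.6], 0.59)]
joint ~2.37 px off 1.6
core area px shift ((0.4283668227759563, -0.3377589962983194), 0.5439058395079625)
clamp_pad [(array([369.9, 255.5]), 0.59)]
core [(array([352.5, 259.5]), 0.81)]
offcut [(array([180.1, 276.5]), 0.59)]
platen [(array([268. , 363.8]), 0.77)]
tin [(array([430.5, 397.2]), 0.97)]
pad exp [[373.9462 255.1165]]
offcut 1.3089814814814815
platen 1.2066666666666668
tin 1.3167592592592592
```

```bash
python3 -c "
from h import *
print(workorder.finish_job())"
```

```text
the job is handed in; nothing more can be done
None
```

The long core is in the V-block, bearing on the stop screw, and the toggle clamp is pushed past its dead point and down to its stop. I handed the job in at about 26 s; the hand-in reports no verdict.

**Core and stop:** My first two grips failed. One slid up off the core, because the fingertips stand nearer the TCP than the 22 mm I assumed; the core stayed in its rest. The third, lower grip held. The core slid along the V with about 6 N of drag. It then stalled against the stop at 12 N total, so about 6 N on the sawn edge.

**Clamp:** My first push came down on the handle's free end with 12 N, below the 25 N limit. I backed off and pushed again lower down. The force peaked near 9 N, dropped to nothing past the dead point, and reached 11 N on touching the stop.

**Last checks:**
- **Handle:** after release it stayed down, read from the camera at joint about 2.37–2.40. That is only just above the required 2.36, though the felt contact fits the stop at 2.47.
- **Pad:** it was seen about 4 px from where it should press on the core. I could not measure its force.
- **Core:** it shifted about half a pixel during clamping. I did not measure the gap at the stop again after clamping.
- **Other things:** the picture patches around the offcut, platen and tin were unchanged from the start. The networks' point for the platen moved about 4 px, which I take as noise.
- **Robot:** the gripper was clear of everything at hand-in.

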